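# Snap the vent cap onto the storage tub and hold it down

## Task

Close the storage tub's vent: take the wider of the two loose grey caps, set it straight on the steel stud on the tub's lid and press it down until it clicks, then keep pressing past the click until the cap sits flush on the lid with the gasket squeezed flat. Finish while still holding the cap pressed fully home, do not let go of it; leave the narrower cap and the other things where they stand.

Things in the scene. Friction and masses are not known exactly. Their poses are not given: they have to be found in the camera images.
- wide_cap_center (a point): Centre, half-way up, of the WIDER of the two loose grey plastic snap caps: ribbed, round, 40 mm in diameter, 42 mm tall, about 40 g, standing on the worktop open end down; z is its axis, up. Bore 32 mm across and 27 mm deep, with an inward lip at the very bottom (26 mm across, 2.5 mm tall). The walls are stiff: grip it across its sides.
- wide_cap: The same wider cap, with its origin at the centre of its open underside; z is the cap's axis, up.
- narrow_cap_center (a point): Centre, half-way up, of the narrower grey cap, 28 mm in diameter and 42 mm tall: it belongs to another tub and is too small for this stud. The two caps may have changed places.
- stud_base (a point): Where the axis of the steel vent stud meets the top face of the tub's lid, 78 mm above the worktop; z up, x along the tub's long side. The tub (steel, wooden lid 164 x 134 mm) is fixed. The stud stands upright 35 mm off the lid's centre, 23 mm across, 24 mm tall. The cap is fully home with its bottom edge flush on the lid face, so its centre 21 mm above this point.
- stud_top (a point): Centre of the stud's top, 24 mm above the lid; the top 4 mm taper to 15 mm across. Three sprung balls stand out to 30 mm across, 9 mm above the lid. The cap's lip meets them with its bottom edge 13 mm above the lid; the push rises to about 9 N within 3 mm, then drops and the cap is drawn down with a click; 3 mm above the lid it meets the gasket. Let go, it stays clicked, riding 2 to 3 mm above the lid.
- gasket (a joint): How far the rubber gasket ring (39 mm across) round the stud's foot is squeezed, m: 0 = untouched, standing 3 mm proud of the lid; 0.003 = flush with the lid. It is springy, 3 N per mm, so 9 N when flush.
- tin_a: A bystander to leave alone: food tin, 57 across, 72 tall (mm); origin at the centre of its underside, standing on the worktop.
- tin_b: A bystander to leave alone: food tin, 57 across, 72 tall (mm); origin at the centre of its underside, standing on the worktop.
- mug: A bystander to leave alone: striped mug, 86 across, 90 tall (mm); origin at the centre of its underside, standing on the worktop.
- jar: A bystander to leave alone: glass jar with a yellow screw lid, 65 across, 87 tall (mm); origin at the centre of its underside, standing on the worktop.
- glass: A bystander to leave alone: small clear glass, 48 across, 61 tall (mm); origin at the centre of its underside, standing on the worktop.
- tape: A bystander to leave alone: roll of brown tape lying flat, 96 across, 25 tall (mm); origin at the centre of its underside, standing on the worktop.

How it is judged:
On the way, in this order (a step that is already met when the one before it is completed fails the run):
1. the wider cap is lifted clear of the worktop, held by the fingers (height (world z) of wide_cap_center above 0.05 m and contact force between the fingers and wide_cap above 0.5 N), for 0.1 s.
2. the cap has clicked onto the stud: its lip is under the balls, pushed by the fingers (horizontal distance between wide_cap_center and stud_base below 0.004 m and angle between wide_cap_center's own z axis and vertical below 0.1 rad and z of wide_cap_center in the frame of stud_base below 0.0245 m and contact force between the fingers and wide_cap above 0.5 N), for 0.05 s.
At the end, for the whole second after the job is handed in: The wider cap is on the stud (axis within 4 mm, upright within 0.1 rad), its bottom edge within 1.5 mm of the lid face, the gasket squeezed by more than 1.5 mm of its 3 mm, and the fingers still holding or pressing the cap with more than 2 N, through the last second (horizontal distance between wide_cap_center and stud_base below 0.004 m and angle between wide_cap_center's own z axis and vertical below 0.1 rad and z of wide_cap_center in the frame of stud_base below 0.0225 m and value of joint gasket above 0.0015 m and contact force between the fingers and wide_cap above 2 N); the arm keeps its last pose, push and grip.
It fails at once if the narrower cap is moved more than 3 cm (distance of narrow_cap_center from where it was at the start of the episode above 0.03 m).
It fails at once if a tin, the mug, the jar, the glass or the tape is moved more than 3 cm (distance of any of tin_a, tin_b, mug, jar, glass, tape from where it was at the start of the episode above 0.03 m).
It also fails if it takes over 40 s, if anything falls off the work surface, if the arm or the gripper's body presses on something with over 40 N, if the wrist force passes 120 N, or if a joint passes its speed limit or range.

## Robot

A 6-joint arm with a two-finger parallel gripper is mounted at the origin on a cart in front of the work surface, level with it; the furniture and walls round the work are solid. World frame = base frame: x ahead of the robot, y to its left, z up, the work surface at z = 0. Lengths are in m, angles in rad, forces in N, time in s.
With the tool pointing down it reaches from about 0.15 to 0.775 m from the base axis. Payload 6.1 kg.
Tool frame: the origin (TCP) lies at the very end of the fingers, on their centre line; the grasp point (between the pads) lies 19 mm behind it; x points along the fingers, y is the direction in which the jaws open and shut, and the axes are right-handed (so a half turn about x gives the same grasp; the last joint's range is limited). The gripper opens to 85 mm and grips with 20 to 120 N. Pads are 22 mm wide; open, the fingers measure 114 mm over their backs; the gripper's body (76 mm by 85 mm) begins 54 mm behind the grasp point. The pads swing forward as they close: fully open they stand 13 mm farther back than shut.
Start: joints at [-1.313, 0.126, -0.04, 1.405, 0, 1.571], TCP at [0.134, -0.508, 0.231] pointing down, gripper open.
Joint ranges: [-2.72, 2.72], [-0.95, 1.95], [-1.27, 1.35], [-1.78, 2.02], [-1.46, 1.47], [-3.14, 3.14]. Speed limits (rad/s): [2.39, 2.39, 3.01, 3.14, 3.14, 3.14].

## Interface

Orientations are given as [roll, pitch, yaw] about the fixed x, y, z axes, in that order (R = Rz(yaw) Ry(pitch) Rx(roll)).
In Python, from bench import robot gives the robot as it stands.
- The arm moves only by the shell command python3 -m handwheel 'ROWS' [FORCE]. ROWS is JSON, a list of rows, each an object of numbers: "dx", "dy", "dz": the shift along the tool's x, y, z scaled (see below); "rx", "ry", "rz": the turn, a rotation vector about the tool's x, y, z scaled (see below); "gripper": the closure in counts, from 0 (fully open) to 255 (shut). A call has 1 to 12 rows; each row is the pose to reach, as a shift and turn from the pose commanded when the call began, along the tool's axes at that moment, turning the shorter way round; what a row does not reach only later rows make up. The controller multiplies each number of a shift by 150 mm and each number of a turn by 360 degrees. A row lasts 1/10 s, in which the tool goes at most 50 mm and 8.59 degrees, less where a joint would pass 70% of its speed; a pose out of reach is approached as far as the arm can. A call with a number of a shift or a turn outside -1 to 1 is refused whole. A call with a gripper value outside its range is refused whole. The fingers move at their own pace and stop on an object; FORCE is the grip in N (left out, the last holds). Time passes only in rows, so rows that repeat a pose let the fingers close. It gives the time, the measured TCP pose, the force and the opening at its end, in the units of the state.
- robot.get_state(): the state, without advancing time (a new reading comes with each control period).
- robot.grab_frame(name): name is "side" or "top" or "wrist"; returns (picture, depth): 384x512x3 uint8, red, green, blue; 384x512 float32, m along the optical axis (not along the pixel's ray), 0 where there is no reading.
- robot.camera_info(name): a dict with "K" (3x3 intrinsics, pixels), "k1" (the pictures are not rectified: a ray, as slopes to the right and down, at radius r is drawn at 1 + k1 r^2 times it, then the intrinsics apply), "rvec" (rotation vector, rad) and "tvec" (3), from world to camera coordinates, as OpenCV has them; the wrist camera has in their place "hand_eye" (4x4, takes a point from camera to tool coordinates, whose origin is the TCP and whose axes are the tool frame's). Camera axes: x right, y down, z forward; pixel columns grow to the right and rows downward; lengths in m; the calibration is good to about 2 mm. A picture is of the moment at which its call begins: read the wrist's pose just before it. camera_info takes no time and is no camera call.
- robot.hand_in(): hands the job in, once; it reports no verdict.
The state is a dict: "time": time; "q": joint angles; "qd": joint speeds; "effort": joint torques, N m; "ee_pos": TCP position; "orientation": TCP orientation; "contact_force": force on the tool from outside, world axes, zero at the start; "moment": the same for the moment, N m; "width": opening from 0.0 (shut) to 1.0 (fully open).
Only numpy, scipy, OpenCV 4.12 (cv2) and the standard library are available. Lean on these libraries where they do the work, as an engineer would, in place of code of your own. Each camera call takes 0.05 s, during which the arm holds its last target. There are 200 camera calls.

## Working session

There is one attempt and no reset: what is moved stays moved. The work goes in short steps, Python scripts to look and compute and a shell command to move; the robot and the scene stay as the last step left them, time stands still between calls to the robot, and variables do not carry over. Pictures are saved under pics/ and viewed, about 8 in all and at most 12, crops included, and the job is handed in when it is done.

```bash
mkdir -p pics; cat > h.py <<'E'
import numpy as np, cv2
from scipy.spatial.transform import Rotation as R
from bench import robot
def grab(n):
    s=robot.get_state(); p,d=robot.grab_frame(n); i=robot.camera_info(n)
    return s,p,d,i
def world(s,d,i):
    K=np.array(i["K"]); h,w=d.shape
    u,v=np.meshgrid(np.arange(w),np.arange(h))
    k=float(i["k1"])
    pts=np.stack([u,v],-1).reshape(-1,1,2).astype(np.float64)
    xy=cv2.undistortPoints(pts,K,np.array([k,0,0,0.])).reshape(h,w,2)
    c=np.dstack([xy[...,0]*d,xy[...,1]*d,d])
    if "hand_eye" in i:
        H=np.array(i["hand_eye"]); c=c@H[:3,:3].T+H[:3,3]
        return c@R.from_euler('xyz',s["orientation"]).as_matrix().T+np.array(s["ee_pos"])
    Rm=cv2.Rodrigues(np.array(i["rvec"],float))[0]
    return (c-np.array(i["tvec"]).ravel())@Rm
def save(n,p): cv2.imwrite("pics/"+n,p[...,::-1])
E
python3 - <<'E'
from h import *
for n in("top","side"):
    s,p,d,i=grab(n); save(n+"0.png",p); np.savez(n+"0.npz",p=p,d=d,w=world(s,d,i))
    print(n,i)
print(s)
E
```

```text
top {'K': array([[448.83201586,   0.        , 260.64912372],
       [  0.        , 448.83201586, 190.78715182],
       [  0.        ,   0.        ,   1.        ]]), 'k1': -0.10858327699974413, 'rvec': array([ 2.15561451, -2.20810219,  0.07862591]), 'tvec': array([-0.10210148,  0.52362409,  1.28502759])}
side {'K': array([[455.39977652,   0.        , 255.37967479],
       [  0.        , 455.39977652, 194.28636695],
       [  0.        ,   0.        ,   1.        ]]), 'k1': -0.17752406952713898, 'rvec': array([ 1.94478716, -0.15445906,  0.09490681]), 'tvec': array([-0.504944  ,  0.08686924,  1.32283534])}
{'time': 0.05, 'q': array([-1.31301395e+00,  1.26402581e-01, -4.05934383e-02,  1.40538992e+00,
       -8.38276868e-07,  1.57082061e+00]), 'qd': array([-1.35513861e-05, -1.42909085e-03, -4.48278050e-05, -7.83601644e-05,
       -1.99167650e-03, -1.70834337e-03]), 'effort': array([ 1.33588885e-03, -4.37323666e+01,  3.53976166e+01,  1.37576603e-02,
        7.34981245e-05,  9.26690831e-06]), 'ee_pos': array([ 0.13374081, -0.5072706 ,  0.23052329]), 'orientation': array([-1.57024469,  1.56920672,  1.82910605]), 'contact_force': array([0.43508733, 0.48626108, 0.43234433]), 'moment': array([-0.01482097, -0.06054119,  0.03639704]), 'width': 0.9982054373248617}
```

View pics/top0.png

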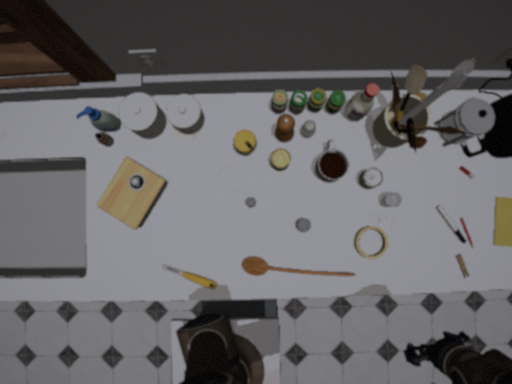

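View pics/side0.png

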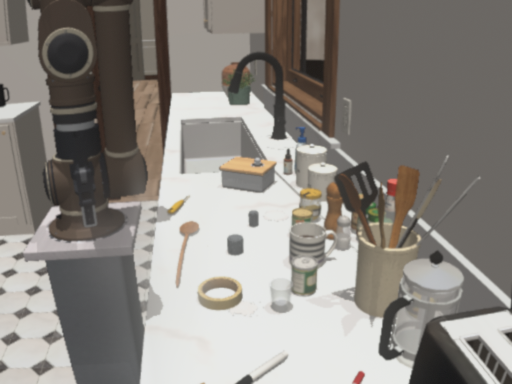

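The top view shows two grey caps at (251,202) and (303,225), with the latter looking wider. The tub lid is at (132,192) with its stud at (136,182). Next I'll measure them.

```bash
python3 - <<'E'
from h import *
z=np.load("top0.npz"); w=z["w"]; d=z["d"]
def blob(c,r,lo,hi):
    u,v=c; sub=w[v-r:v+r+1,u-r:u+r+1].reshape(-1,3); ok=d[v-r:v+r+1,u-r:u+r+1].ravel()>0
    m=ok&(sub[:,2]>lo)&(sub[:,2]<hi); q=sub[m]
    if len(q): print(c,len(q),q.mean(0).round(4),np.median(q[:,2]).round(4),(q.max(0)-q.min(0)).round(4), ((q.max(0)+q.min(0))/2).round(4))
print("table",np.median(w[225:235,180:230,2]))
for c in((251,202),(303,225)): blob(c,14,.03,.06)
blob((136,182),12,.09,.115)
lid=(w[...,2]>.065)&(w[...,2]<.088)&(d>0); lid[:, :90]=0; lid[:,175:]=0; lid[:150]=0; lid[235:]=0
print(cv2.minAreaRect(w[lid][:,:2].astype(np.float32)),np.median(w[lid][:,2]))
# obstacles
m=((w[...,2]>.015)&(d>0)).astype(np.uint8); m[:100]=0; m[290:]=0
n,l,st,_=cv2.connectedComponentsWithStats(m)
for k in range(1,n):
    if st[k,4]>25: q=w[l==k]; print(st[k],np.percentile(q,[2,98],axis=0).round(3).tolist())
big=cv2.resize(z["p"][150:250,90:320],None,fx=3.4,fy=3.4,interpolation=cv2.INTER_CUBIC); save("top1.png",big)
E
```

```text
table 0.0009599642406500455
(251, 202) 78 [ 0.49   -0.0843  0.0431] 0.0433 [0.026  0.0262 0.0212] [ 0.4895 -0.0849  0.043 ]
(303, 225) 161 [ 0.4204 -0.2337  0.0427] 0.0426 [0.0372 0.04   0.0174] [ 0.4203 -0.2336  0.0408]
(136, 182) 65 [0.5509 0.2313 0.1008] 0.1015 [0.0222 0.0255 0.018 ] [0.551  0.2343 0.1009]
((0.5214093327522278, 0.2505154609680176), (0.13551734387874603, 0.1662781834602356), 56.854042053222656) 0.07929221518734002
[  0 100  27   2  30] [[0.817, 0.6, 0.016], [0.821, 0.684, 0.035]]
[  76  100   90   46 2212] [[0.674, 0.165, 0.021], [0.766, 0.354, 0.18]]
[ 166  100   38   34 1032] [[0.696, 0.051, 0.022], [0.773, 0.138, 0.118]]
[271 100  17  14 199] [[0.749, -0.194, 0.02], [0.767, -0.151, 0.11]]
[289 100  37  15 397] [[0.747, -0.297, 0.018], [0.771, -0.204, 0.109]]
[325 100  20  14 213] [[0.745, -0.351, 0.02], [0.77, -0.312, 0.11]]
[345 100  29  22 465] [[0.722, -0.422, 0.02], [0.762, -0.369, 0.174]]
[ 373  100  139   58 5603] [[0.604, -0.811, 0.026], [0.749, -0.453, 0.282]]
[275 114  20  28 419] [[0.669, -0.21, 0.016], [0.713, -0.163, 0.163]]
[301 121  15  16 191] [[0.678, -0.273, 0.026], [0.709, -0.237, 0.092]]
[233 129  24  26 474] [[0.628, -0.102, 0.036], [0.687, -0.044, 0.092]]
[315 139  34  43 940] [[0.544, -0.358, 0.028], [0.651, -0.276, 0.093]]
[270 148  21  22 358] [[0.582, -0.197, 0.024], [0.635, -0.146, 0.075]]
[  97  157   71   73 2898] [[0.435, 0.166, 0.029], [0.604, 0.329, 0.094]]
[360 167  23  22 393] [[0.523, -0.456, 0.021], [0.575, -0.405, 0.075]]
[383 191  20  17 219] [[0.464, -0.514, 0.016], [0.508, -0.468, 0.064]]
[246 197  10  10  83] [[0.477, -0.098, 0.025], [0.502, -0.072, 0.049]]
[444 214  10  13  39] [[0.405, -0.68, 0.015], [0.439, -0.656, 0.02]]
[296 218  15  14 168] [[0.402, -0.253, 0.023], [0.439, -0.215, 0.048]]
[356 226  33  34 340] [[0.319, -0.477, 0.016], [0.41, -0.388, 0.03]]
[182 273  34  17 174] [[0.243, 0.026, 0.015], [0.284, 0.11, 0.023]]
```

View pics/top1.png

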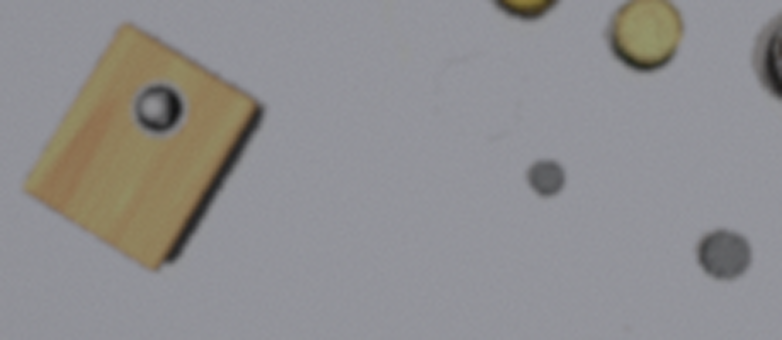

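```bash
cat >> h.py <<'E'
def plan(pos,turn_deg=0,tilt=True):
    """units for handwheel: shift in tool axes /0.15; turn: vertical correction + turn about tool x"""
    s=robot.get_state(); T=R.from_euler('xyz',s["orientation"]); M=T.as_matrix()
    x=np.array([0,0,-1.]); y=M[:,1].copy(); y[2]=0; y/=np.linalg.norm(y)
    G=np.column_stack([x,y,np.cross(x,y)])
    G=R.from_matrix(G)*R.from_rotvec([np.radians(turn_deg),0,0])
    print("t",round(s["time"],2),"pos",s["ee_pos"].round(4),"F",np.round(s["contact_force"],1),"w",round(s["width"],3),"q",np.round(s["q"],2))
    print("shift",(M.T@(np.array(pos)-s["ee_pos"])/.15).round(4),"turn",((T.inv()*G).as_rotvec()/2/np.pi).round(4))
    print("jaw yaw",np.degrees(np.arctan2(M[1,1],M[0,1])).round(1),"tilt deg",np.degrees(np.arccos(-M[2,0])).round(2))
E
python3 - <<'E'
from h import *
print(robot.camera_info("wrist"))
s=robot.get_state(); print(R.from_euler('xyz',s["orientation"]).as_matrix().round(3))
plan([0.4204,-0.2337,0.20])
plan([0.4204,-0.2337,0.20],45)
E
```

```text
{'K': array([[316.93562882,   0.        , 253.13759157],
       [  0.        , 316.93562882, 186.15705636],
       [  0.        ,   0.        ,   1.        ]]), 'k1': 0.0172955779428943, 'hand_eye': array([[ 3.13439604e-04, -3.24414758e-01,  9.45914883e-01,
        -1.42692934e-01],
       [ 9.99999934e-01, -7.38956292e-05, -3.56704839e-04,
        -1.65762590e-03],
       [ 1.85619290e-04,  9.45914932e-01,  3.24414714e-01,
        -8.39226500e-02],
       [ 0.00000000e+00,  0.00000000e+00,  0.00000000e+00,
         1.00000000e+00]])}
[[-0.     0.255 -0.967]
 [ 0.001 -0.967 -0.255]
 [-1.    -0.001  0.   ]]
t 0.1 pos [ 0.1338 -0.5073  0.2306] F [-0.4  0.9 -0.2] w 0.998 q [-1.31  0.13 -0.04  1.41 -0.    1.57]
shift [ 0.2059 -1.2762 -2.3128] turn [0.     0.     0.0002]
jaw yaw -75.2 tilt deg 0.08
t 0.1 pos [ 0.1338 -0.5073  0.2306] F [-0.4  0.9 -0.2] w 0.998 q [-1.31  0.13 -0.04  1.41 -0.    1.57]
shift [ 0.2059 -1.2762 -2.3128] turn [1.25e-01 1.00e-04 2.00e-04]
jaw yaw -75.2 tilt deg 0.08
```

```bash
python3 -m handwheel '[{"dx":0.1,"dy":-0.55,"dz":-1},{"dx":0.1,"dy":-0.55,"dz":-1},{"dx":0.1,"dy":-0.55,"dz":-1},{"dx":0.1,"dy":-0.55,"dz":-1}]'; python3 -m handwheel '[{"dx":0.1,"dy":-0.55,"dz":-1,"rx":-0.02},{"dx":0.1,"dy":-0.55,"dz":-1,"rx":-0.04},{"dx":0.1,"dy":-0.55,"dz":-1,"rx":-0.06},{"dx":0.1,"dy":-0.55,"dz":-1,"rx":-0.08},{"dx":0.1,"dy":-0.55,"dz":-1,"rx":-0.1},{"dx":0.1,"dy":-0.55,"dz":-1,"rx":-0.125},{"dx":0.1,"dy":-0.55,"dz":-1,"rx":-0.125}]'
python3 -c "
from h import *
plan([0.4204,-0.2337,0.17])"
```

```text
t 0.1 pos [ 0.1338 -0.5073  0.2306] F [-0.4  0.9 -0.2] w 0.998 q [-1.31  0.13 -0.04  1.41 -0.    1.57]
shift [ 0.4059 -1.276  -2.3128] turn [0.     0.     0.0002]
jaw yaw -75.2 tilt deg 0.08$[0]: bad value
$[0]: bad value
```

```bash
python3 -m handwheel '[{"dx":0.1,"dy":-0.55,"dz":-1,"rx":0,"ry":0,"rz":0,"gripper":0}]'; python3 -m handwheel --help; python3 -c "
from h import *
plan([0.4204,-0.2337,0.17])"
```

```text
time: 0.2
ee_pos: [0.1681, -0.4756, 0.2261]
orientation: [0.276, 1.57, -2.614]
contact_force: [1.9, -0.3, -0.6]
width: 0.999
t 0.2 pos [ 0.1681 -0.4756  0.2261] F [ 1.9 -0.3 -0.6] w 0.999 q [-1.23  0.09 -0.09  1.39 -0.    1.66]
shift [ 0.3713 -1.143  -2.0315] turn [-0.      0.0002 -0.0001]
jaw yaw -75.6 tilt deg 0.07invalid input: not JSON, or not a number
```

```bash
python3 -m handwheel '[{"dx":0.15,"dy":-0.55,"dz":-1,"rx":0,"ry":0,"rz":0,"gripper":0},{"dx":0.15,"dy":-0.55,"dz":-1,"rx":0,"ry":0,"rz":0,"gripper":0},{"dx":0.15,"dy":-0.55,"dz":-1,"rx":0,"ry":0,"rz":0,"gripper":0},{"dx":0.15,"dy":-0.55,"dz":-1,"rx":0,"ry":0,"rz":0,"gripper":0}]' && python3 -m handwheel '[{"dx":0.2,"dy":-0.55,"dz":-0.98,"rx":-0.02,"ry":0,"rz":0,"gripper":0},{"dx":0.2,"dy":-0.55,"dz":-0.98,"rx":-0.04,"ry":0,"rz":0,"gripper":0},{"dx":0.2,"dy":-0.55,"dz":-0.98,"rx":-0.06,"ry":0,"rz":0,"gripper":0},{"dx":0.2,"dy":-0.55,"dz":-0.98,"rx":-0.08,"ry":0,"rz":0,"gripper":0},{"dx":0.2,"dy":-0.55,"dz":-0.98,"rx":-0.1,"ry":0,"rz":0,"gripper":0},{"dx":0.2,"dy":-0.55,"dz":-0.98,"rx":-0.125,"ry":0,"rz":0,"gripper":0},{"dx":0.2,"dy":-0.55,"dz":-0.98,"rx":-0.125,"ry":0,"rz":0,"gripper":0}]'
python3 - <<'E'
from h import *
s,p,d,i=grab("wrist"); save("w1.png",p); w=world(s,d,i)
np.savez("w1.npz",w=w,p=p,d=d)
m=(d>0)&(abs(w[...,0]-.42)<.035)&(abs(w[...,1]+.234)<.035)&(w[...,2]>.036)&(w[...,2]<.05)
q=w[m]; print(len(q),q.mean(0),q.min(0),q.max(0),cv2.minEnclosingCircle(q[:,:2].astype(np.float32)))
m=(d>0)&(abs(w[...,0]-.42)<.08)&(abs(w[...,1]+.234)<.08)&(w[...,2]<.01);print("table",np.median(w[m][:,2]))
plan([0.4204,-0.2337,0.17])
E
```

```text
time: 0.6
ee_pos: [0.2955, -0.3525, 0.2036]
orientation: [-1.675, 1.569, 1.727]
contact_force: [0.8, -0.1, -0.1]
width: 1.0
time: 1.3
ee_pos: [0.415, -0.2376, 0.174]
orientation: [-1.551, 1.57, 2.636]
contact_force: [0.0, -0.5, 0.3]
width: 1.0
1499 [ 0.4207942  -0.23313568  0.04231238] [ 0.40027693 -0.25372926  0.03615335] [ 0.44049966 -0.21370637  0.04547669] ((0.4204707443714142, -0.23397976160049438), 0.02042311429977417)
table -0.00013685476724398238
t 1.35 pos [ 0.4149 -0.2378  0.1741] F [-0.4  0.3  0.6] w 1.0 q [-0.52  0.04 -0.25  1.27  0.    1.58]
shift [ 0.0273  0.0177 -0.0421] turn [-0.     -0.      0.0001]
jaw yaw -30.3 tilt deg 0.04
```

View pics/w1.png

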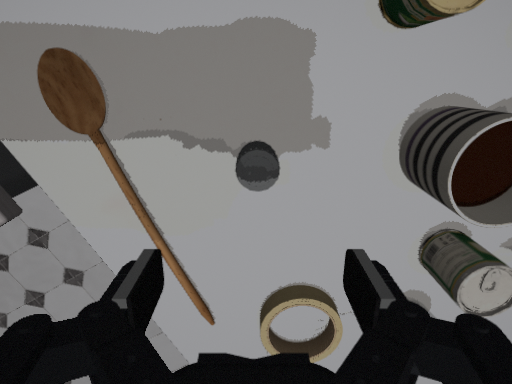

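The wrist view shows the wide cap at (257,165), measured 40.8 mm across, centred between the open fingers at the bottom. I'll go down around it.

```bash
python3 -m handwheel '[{"dx":0.2,"dy":0.018,"dz":-0.042,"rx":0,"ry":0,"rz":0,"gripper":0},{"dx":0.5,"dy":0.018,"dz":-0.042,"rx":0,"ry":0,"rz":0,"gripper":0},{"dx":0.75,"dy":0.018,"dz":-0.042,"rx":0,"ry":0,"rz":0,"gripper":0},{"dx":0.85,"dy":0.018,"dz":-0.042,"rx":0,"ry":0,"rz":0,"gripper":0},{"dx":0.85,"dy":0.018,"dz":-0.042,"rx":0,"ry":0,"rz":0,"gripper":0}]' 60
python3 -c "
from h import *
plan([0.4205,-0.2338,0.008])"
```

```text
time: 1.85
ee_pos: [0.4184, -0.2331, 0.0443]
orientation: [-1.546, 1.566, 2.635]
contact_force: [-0.7, 0.1, 0.2]
width: 0.997
t 1.85 pos [ 0.4184 -0.2331  0.0443] F [-0.7  0.1  0.2] w 0.997 q [-0.51  0.12 -0.47  0.99 -0.    1.59]
shift [ 0.2422  0.0155 -0.003 ] turn [0.     0.     0.0008]
jaw yaw -30.4 tilt deg 0.3
```

```bash
python3 -m handwheel '[{"dx":0.1,"dy":0.01,"dz":0,"rx":0,"ry":0,"rz":0,"gripper":0},{"dx":0.2,"dy":0.01,"dz":0,"rx":0,"ry":0,"rz":0,"gripper":0},{"dx":0.235,"dy":0.01,"dz":0,"rx":0,"ry":0,"rz":0,"gripper":0},{"dx":0.235,"dy":0.01,"dz":0,"rx":0,"ry":0,"rz":0,"gripper":0},{"dx":0.235,"dy":0.01,"dz":0,"rx":0,"ry":0,"rz":0,"gripper":0}]'
python3 -c "
from h import *
plan([0.4205,-0.2338,0.008])"
```

```text
time: 2.35
ee_pos: [0.4224, -0.2351, 0.0127]
orientation: [1.57, 1.569, -0.529]
contact_force: [0.0, -0.8, -0.1]
width: 0.994
t 2.35 pos [ 0.4224 -0.2351  0.0127] F [ 0.  -0.8 -0.1] w 0.994 q [-0.51  0.15 -0.51  0.91 -0.    1.59]
shift [ 0.0316 -0.0153 -0.0012] turn [-0.      0.     -0.0002]
jaw yaw -30.3 tilt deg 0.08
```

```bash
python3 -m handwheel '[{"dx":0.03,"dy":-0.01,"dz":0,"rx":0,"ry":0,"rz":0,"gripper":0},{"dx":0.03,"dy":-0.01,"dz":0,"rx":0,"ry":0,"rz":0,"gripper":120},{"dx":0.03,"dy":-0.01,"dz":0,"rx":0,"ry":0,"rz":0,"gripper":255},{"dx":0.03,"dy":-0.01,"dz":0,"rx":0,"ry":0,"rz":0,"gripper":255},{"dx":0.03,"dy":-0.01,"dz":0,"rx":0,"ry":0,"rz":0,"gripper":255},{"dx":0.03,"dy":-0.01,"dz":0,"rx":0,"ry":0,"rz":0,"gripper":255},{"dx":0.03,"dy":-0.01,"dz":0,"rx":0,"ry":0,"rz":0,"gripper":255},{"dx":0.03,"dy":-0.01,"dz":0,"rx":0,"ry":0,"rz":0,"gripper":255}]' 80
python3 -c "
from h import *
plan([0.4205,-0.2338,0.008])"
```

```text
time: 3.15
ee_pos: [0.4209, -0.2341, 0.0077]
orientation: [1.615, 1.57, -0.484]
contact_force: [-0.6, 0.7, 4.5]
width: 0.445
t 3.15 pos [ 0.4209 -0.2341  0.0077] F [-0.6  0.7  4.5] w 0.445 q [-0.51  0.15 -0.52  0.9   0.    1.59]
shift [-0.0021 -0.0036 -0.0005] turn [ 0.     -0.     -0.0001]
jaw yaw -30.2 tilt deg 0.05
```

```bash
python3 -m handwheel '[{"dx":-0.1,"dy":0,"dz":0,"rx":0,"ry":0,"rz":0,"gripper":255},{"dx":-0.3,"dy":0,"dz":0,"rx":0,"ry":0,"rz":0,"gripper":255},{"dx":-0.55,"dy":0,"dz":0,"rx":0,"ry":0,"rz":0,"gripper":255},{"dx":-0.8,"dy":0,"dz":0,"rx":0,"ry":0,"rz":0,"gripper":255},{"dx":-1,"dy":0,"dz":0,"rx":0,"ry":0,"rz":0,"gripper":255},{"dx":-1,"dy":0,"dz":0,"rx":0,"ry":0,"rz":0,"gripper":255}]'
python3 - <<'E'
from h import *
plan([0.4205,-0.0,0.17])
s,p,d,i=grab("wrist"); save("w2.png",p); w=world(s,d,i); np.savez("w2.npz",w=w,p=p,d=d,T=R.from_euler('xyz',s["orientation"]).as_matrix(),e=s["ee_pos"])
E
```

```text
time: 3.75
ee_pos: [0.4225, -0.235, 0.1613]
orientation: [1.585, 1.564, -0.514]
contact_force: [0.7, 0.0, -0.3]
width: 0.449
t 3.75 pos [ 0.4225 -0.235   0.1613] F [ 0.7  0.  -0.3] w 0.449 q [-0.51  0.05 -0.27  1.24 -0.    1.59]
shift [-0.0633 -0.8001 -1.347 ] turn [ 0.     -0.     -0.0011]
jaw yaw -30.2 tilt deg 0.39
```

View pics/w2.png

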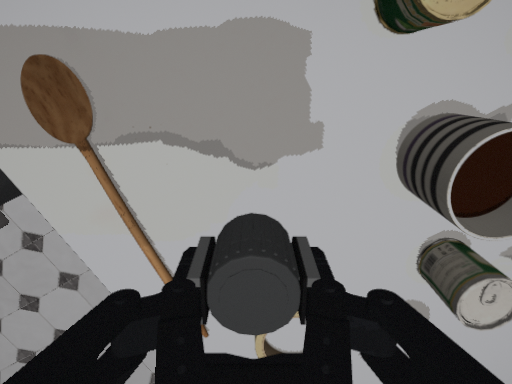

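The cap is held upright, with its top at about (253,295). I'll carry it over to near the stud.

```bash
python3 -m handwheel '[{"dx":-0.05,"dy":-0.08,"dz":-0.3,"rx":0,"ry":0,"rz":0,"gripper":255},{"dx":-0.1,"dy":-0.16,"dz":-0.6,"rx":0,"ry":0,"rz":0,"gripper":255},{"dx":-0.14,"dy":-0.24,"dz":-0.9,"rx":0,"ry":0,"rz":0,"gripper":255},{"dx":-0.14,"dy":-0.264,"dz":-1,"rx":0,"ry":0,"rz":0,"gripper":255}]' && python3 -m handwheel '[{"dx":0,"dy":-0.08,"dz":-0.3,"rx":0,"ry":0,"rz":0,"gripper":255},{"dx":0,"dy":-0.16,"dz":-0.6,"rx":0,"ry":0,"rz":0,"gripper":255},{"dx":0,"dy":-0.24,"dz":-0.9,"rx":0,"ry":0,"rz":0,"gripper":255},{"dx":0,"dy":-0.264,"dz":-1,"rx":0,"ry":0,"rz":0,"gripper":255}]' && python3 -m handwheel '[{"dx":0,"dy":-0.08,"dz":-0.3,"rx":0,"ry":0,"rz":0,"gripper":255},{"dx":0,"dy":-0.16,"dz":-0.6,"rx":0,"ry":0,"rz":0,"gripper":255},{"dx":0,"dy":-0.24,"dz":-0.8,"rx":0,"ry":0,"rz":0,"gripper":255},{"dx":0,"dy":-0.264,"dz":-0.9,"rx":0,"ry":0,"rz":0,"gripper":255},{"dx":0,"dy":-0.264,"dz":-0.9,"rx":0,"ry":0,"rz":0,"gripper":255}]'
python3 - <<'E'
from h import *
plan([0.551,0.2315,0.175])
s,p,d,i=grab("wrist"); save("w3.png",p); w=world(s,d,i); np.savez("w3.npz",w=w,p=p,d=d,T=R.from_euler('xyz',s["orientation"]).as_matrix(),e=s["ee_pos"])
m=(d>0)&(abs(w[...,0]-.551)<.03)&(abs(w[...,1]-.2315)<.03)
st=m&(w[...,2]>.098)&(w[...,2]<.106); q=w[st]; print("top",len(q),q.mean(0),np.ptp(q,axis=0),(q.max(0)+q.min(0))/2)
l=m&(w[...,2]<.09); print("lid",np.median(w[l][:,2]))
t=(w-s["ee_pos"])@R.from_euler('xyz',s["orientation"]).as_matrix()
c=(d>0)&(abs(t[...,0]+.035)<.005)&(abs(t[...,1])<.03)&(abs(t[...,2])<.03); q=t[c]
print("captop tool",len(q),np.median(q,axis=0),q.min(0),q.max(0),cv2.minEnclosingCircle(q[:,1:].astype(np.float32)))
E
```

```text
time: 4.2
ee_pos: [0.462, -0.0813, 0.1773]
orientation: [-1.876, 1.569, 2.312]
contact_force: [0.6, -1.4, -0.7]
width: 0.448
time: 4.6
ee_pos: [0.503, 0.0684, 0.1762]
orientation: [-1.242, 1.568, 2.946]
contact_force: [0.4, -0.7, 0.1]
width: 0.447
time: 5.1
ee_pos: [0.5368, 0.2026, 0.1765]
orientation: [-0.585, 1.568, -2.681]
contact_force: [0.2, -0.9, -0.3]
width: 0.447
t 5.1 pos [0.5368 0.2026 0.1765] F [ 0.2 -0.9 -0.3] w 0.447 q [ 0.36  0.22 -0.04  1.31 -0.    2.46]
shift [ 0.0099 -0.0146 -0.2143] turn [0.     0.0003 0.0002]
jaw yaw -30.1 tilt deg 0.14
top 740 [0.55174319 0.23307083 0.10104378] [0.02213839 0.02207278 0.00641478] [0.55154689 0.2324519  0.101239  ]
lid 0.07855776554476834
captop tool 7685 [-0.03474338 -0.00078318 -0.00405734] [-0.03999982 -0.02993443 -0.02024981] [-0.03000578  0.02984785  0.02025243] ((-5.347374826669693e-05, -0.008297085762023926), 0.029984338209033012)
```

View pics/w3.png

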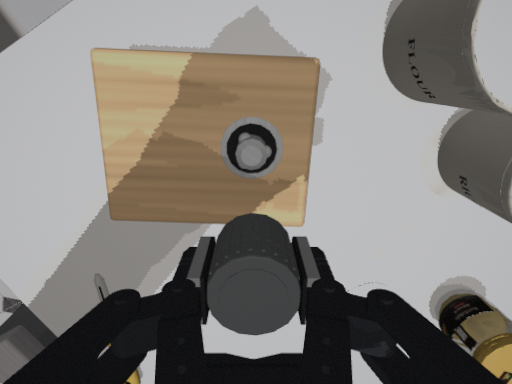

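The stud's top shows at (251,153), inside the gasket ring, on the wooden lid. The cap top is at (254,300). I'll measure the offset between the two more carefully.

```bash
python3 - <<'E'
from h import *
for f in("w2.npz","w3.npz"):
    z=np.load(f); w=z["w"];d=z["d"]; t=(w-z["e"])@z["T"]
    v,u=np.mgrid[:384,:512]
    c=(d>0)&(abs(t[...,1])<.0205)&(abs(t[...,2])<.026)&(t[...,0]<-.0)&(v>205)&(v<340)
    x=t[c][:,0]; h,e=np.histogram(x,np.arange(-.06,0,.002)); print([(round(b,3),int(a)) for a,b in zip(h,e) if a>100])
    xt=e[np.argmax(h)]+.001
    m=c&(abs(t[...,0]-xt)<.002); q=t[m]; print(f,len(q),np.median(q[:,0]),"y",np.percentile(q[:,1],[1,50,99]),"z",np.percentile(q[:,2],[1,50,99]))
z=np.load("w3.npz"); w=z["w"];d=z["d"]
m=(d>0)&(abs(w[...,0]-.551)<.025)&(abs(w[...,1]-.2315)<.025)
a=w[m&(w[...,2]>.1005)&(w[...,2]<.106)]; print("top",len(a),a.mean(0),np.ptp(a,axis=0),cv2.minEnclosingCircle(a[:,:2].astype(np.float32)))
# gasket: dark/grey, non-wood on lid
hsv=cv2.cvtColor(z["p"],cv2.COLOR_RGB2HSV)
g=m&(hsv[...,1]<60)&(w[...,2]<.0835); q=w[g]; print("gasket",len(q),cv2.minEnclosingCircle(q[:,:2].astype(np.float32)),np.median(q[:,2]))
E
```

```text
[(np.float64(-0.04), 299), (np.float64(-0.038), 277), (np.float64(-0.036), 4957), (np.float64(-0.034), 1126), (np.float64(-0.032), 320), (np.float64(-0.03), 262), (np.float64(-0.028), 243), (np.float64(-0.026), 228), (np.float64(-0.024), 218), (np.float64(-0.022), 196), (np.float64(-0.02), 215), (np.float64(-0.018), 200), (np.float64(-0.016), 182), (np.float64(-0.014), 177), (np.float64(-0.012), 159), (np.float64(-0.01), 165), (np.float64(-0.008), 163), (np.float64(-0.006), 137), (np.float64(-0.004), 134)]
w2.npz 6119 -0.03475626409817242 y [-0.02000285 -0.00078131  0.01813134] z [-0.01849286 -0.00171576  0.01797063]
[(np.float64(-0.04), 304), (np.float64(-0.038), 269), (np.float64(-0.036), 4884), (np.float64(-0.034), 1203), (np.float64(-0.032), 323), (np.float64(-0.03), 278), (np.float64(-0.028), 232), (np.float64(-0.026), 226), (np.float64(-0.024), 220), (np.float64(-0.022), 187), (np.float64(-0.02), 218), (np.float64(-0.018), 182), (np.float64(-0.016), 202), (np.float64(-0.014), 184), (np.float64(-0.012), 168), (np.float64(-0.01), 149), (np.float64(-0.008), 165), (np.float64(-0.006), 145), (np.float64(-0.004), 127)]
w3.npz 6093 -0.03473822581037809 y [-0.02001642 -0.00078376  0.01813458] z [-0.01835731 -0.00179806  0.0178939 ]
top 496 [0.55151177 0.2328912  0.10186957] [0.01889064 0.01939658 0.00394405] ((0.551243007183075, 0.2328338325023651), 0.010102693922817707)
gasket 2083 ((0.551254153251648, 0.23237112164497375), 0.024749169126152992) 0.07977366999032064
```

```bash
python3 -m handwheel '[{"dx":0.05,"dy":-0.005,"dz":-0.1,"rx":0,"ry":0,"rz":0,"gripper":255},{"dx":0.15,"dy":-0.01,"dz":-0.2,"rx":0,"ry":0,"rz":0,"gripper":255},{"dx":0.3,"dy":-0.012,"dz":-0.22,"rx":0,"ry":0,"rz":0,"gripper":255},{"dx":0.36,"dy":-0.012,"dz":-0.22,"rx":0,"ry":0,"rz":0,"gripper":255},{"dx":0.36,"dy":-0.012,"dz":-0.22,"rx":0,"ry":0,"rz":0,"gripper":255},{"dx":0.36,"dy":-0.012,"dz":-0.22,"rx":0,"ry":0,"rz":0,"gripper":255}]' 110
python3 - <<'E'
from h import *
plan([0.5518,0.2322,0.100])
s,p,d,i=grab("side"); q=np.array([.551,.2322,.11])
uv=cv2.projectPoints(q[None],np.array(i["rvec"]),np.array(i["tvec"]),np.array(i["K"]),np.array([i["k1"],0,0,0.]))[0].ravel(); print(uv)
u,v=uv.astype(int); save("s2.png",cv2.resize(p[v-35:v+35,u-45:u+45],None,fx=8,fy=8,interpolation=cv2.INTER_CUBIC))
E
```

```text
time: 5.75
ee_pos: [0.552, 0.2308, 0.1242]
orientation: [-0.509, 1.57, -2.608]
contact_force: [-0.2, 0.1, -0.5]
width: 0.443
t 5.75 pos [0.552  0.2308 0.1242] F [-0.2  0.1 -0.5] w 0.443 q [ 0.4   0.28 -0.08  1.21 -0.    2.49]
shift [ 0.1613 -0.0057 -0.0077] turn [0.     0.0001 0.    ]
jaw yaw -30.3 tilt deg 0.03
[256.30591885 155.32188026]
```

View pics/s2.png

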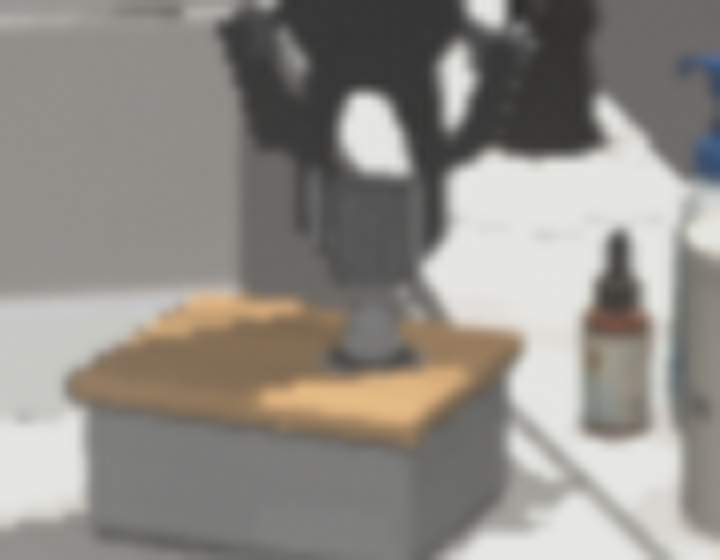

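The side view shows the cap (axis about column 373) directly over the stud (about column 375), with everything upright. I'll lower it onto the stud.

```bash
python3 -m handwheel '[{"dx":0.04,"dy":-0.005,"dz":-0.008,"rx":0,"ry":0,"rz":0,"gripper":255},{"dx":0.08,"dy":-0.005,"dz":-0.008,"rx":0,"ry":0,"rz":0,"gripper":255},{"dx":0.12,"dy":-0.005,"dz":-0.008,"rx":0,"ry":0,"rz":0,"gripper":255},{"dx":0.15,"dy":-0.005,"dz":-0.008,"rx":0,"ry":0,"rz":0,"gripper":255},{"dx":0.15,"dy":-0.005,"dz":-0.008,"rx":0,"ry":0,"rz":0,"gripper":255}]'
python3 - <<'E'
from h import *
plan([0.5518,0.2322,0.085])
E
```

```text
time: 6.3
ee_pos: [0.5514, 0.2323, 0.1007]
orientation: [-0.644, 1.569, -2.743]
contact_force: [0.3, 0.3, 0.1]
width: 0.444
t 6.3 pos [0.5514 0.2323 0.1007] F [0.3 0.3 0.1] w 0.444 q [ 0.4   0.29 -0.12  1.16 -0.    2.5 ]
shift [ 0.1045  0.003  -0.0008] turn [0.     0.0002 0.0001]
jaw yaw -30.2 tilt deg 0.09
```

```bash
python3 -m handwheel '[{"dx":0.025,"dy":0,"dz":0,"rx":0,"ry":0,"rz":0,"gripper":255},{"dx":0.045,"dy":0,"dz":0,"rx":0,"ry":0,"rz":0,"gripper":255},{"dx":0.065,"dy":0,"dz":0,"rx":0,"ry":0,"rz":0,"gripper":255},{"dx":0.085,"dy":0,"dz":0,"rx":0,"ry":0,"rz":0,"gripper":255},{"dx":0.085,"dy":0,"dz":0,"rx":0,"ry":0,"rz":0,"gripper":255},{"dx":0.085,"dy":0,"dz":0,"rx":0,"ry":0,"rz":0,"gripper":255}]'
python3 - <<'E'
from h import *
plan([0.5518,0.2322,0.085])
E
```

```text
time: 6.9
ee_pos: [0.5518, 0.2325, 0.0887]
orientation: [-0.614, 1.57, -2.713]
contact_force: [-0.6, -1.0, -1.2]
width: 0.443
t 6.9 pos [0.5518 0.2325 0.0887] F [-0.6 -1.  -1.2] w 0.443 q [ 0.4   0.3  -0.14  1.13 -0.    2.5 ]
shift [0.0245 0.001  0.0018] turn [0.     0.0001 0.    ]
jaw yaw -30.2 tilt deg 0.02
```

```bash
for k in 1 2; do python3 -m handwheel '[{"dx":0.01,"dy":0,"dz":0,"rx":0,"ry":0,"rz":0,"gripper":255},{"dx":0.01,"dy":0,"dz":0,"rx":0,"ry":0,"rz":0,"gripper":255},{"dx":0.01,"dy":0,"dz":0,"rx":0,"ry":0,"rz":0,"gripper":255}]' ; done
```

```text
time: 7.2
ee_pos: [0.5519, 0.2325, 0.0877]
orientation: [2.688, 1.571, 0.589]
contact_force: [-1.1, -0.3, 2.6]
width: 0.44
time: 7.5
ee_pos: [0.5519, 0.2326, 0.0865]
orientation: [2.645, 1.57, 0.547]
contact_force: [-2.3, -1.4, 5.9]
width: 0.439
```

The force is rising at about 3 N per mm, which matches the gasket. I'll keep pressing.

```bash
for k in 1 2 3; do python3 -m handwheel '[{"dx":0.007,"dy":0,"dz":0,"rx":0,"ry":0,"rz":0,"gripper":255},{"dx":0.007,"dy":0,"dz":0,"rx":0,"ry":0,"rz":0,"gripper":255},{"dx":0.007,"dy":0,"dz":0,"rx":0,"ry":0,"rz":0,"gripper":255}]' ; done
```

```text
time: 7.8
ee_pos: [0.552, 0.2326, 0.0859]
orientation: [2.558, 1.57, 0.46]
contact_force: [-2.8, -0.5, 8.1]
width: 0.441
time: 8.1
ee_pos: [0.552, 0.2326, 0.0858]
orientation: [2.555, 1.569, 0.456]
contact_force: [-5.5, -2.3, 13.5]
width: 0.442
time: 8.4
ee_pos: [0.552, 0.2326, 0.0858]
orientation: [2.548, 1.568, 0.449]
contact_force: [-7.6, -3.2, 20.5]
width: 0.439
```

The arm has met a hard stop at z = 0.0858 with 20 N, so the cap is flush. I'll do one last hold and visual check.

```bash
python3 -m handwheel '[{"dx":0,"dy":0,"dz":0,"rx":0,"ry":0,"rz":0,"gripper":255},{"dx":0,"dy":0,"dz":0,"rx":0,"ry":0,"rz":0,"gripper":255},{"dx":0,"dy":0,"dz":0,"rx":0,"ry":0,"rz":0,"gripper":255},{"dx":0,"dy":0,"dz":0,"rx":0,"ry":0,"rz":0,"gripper":255},{"dx":0,"dy":0,"dz":0,"rx":0,"ry":0,"rz":0,"gripper":255}]'
python3 - <<'E'
from h import *
plan([0.5518,0.2322,0.085])
s,p,d,i=grab("wrist"); t=(world(s,d,i)-s["ee_pos"])@R.from_euler('xyz',s["orientation"]).as_matrix(); w=world(s,d,i)
v,u=np.mgrid[:384,:512]
c=(d>0)&(abs(t[...,1])<.015)&(abs(t[...,2])<.015)&(abs(t[...,0]+.0347)<.004); print("captop tool x",np.median(t[c][:,0]),"world z",np.median(w[c][:,2]))
l=(d>0)&(abs(w[...,2]-.078)<.006)&(abs(w[...,0]-.52)<.04)&(abs(w[...,1]-.25)<.04); print("lid z",np.median(w[l][:,2]))
s,p,d,i=grab("side"); u,v=256,155; save("s3.png",cv2.resize(p[v-35:v+35,u-45:u+45],None,fx=8,fy=8,interpolation=cv2.INTER_CUBIC))
E
```

```text
time: 8.9
ee_pos: [0.552, 0.2326, 0.0857]
orientation: [2.556, 1.568, 0.458]
contact_force: [-7.9, -3.0, 19.9]
width: 0.439
t 8.9 pos [0.552  0.2326 0.0857] F [-7.9 -3.  19.9] w 0.439 q [ 0.4   0.3  -0.15  1.12  0.    2.5 ]
shift [0.005  0.0003 0.003 ] turn [ 0.     -0.0003 -0.0002]
jaw yaw -30.2 tilt deg 0.14
captop tool x -0.03484820173867498 world z 0.1205954172804509
lid z 0.07806980528342061
```

View pics/s3.png

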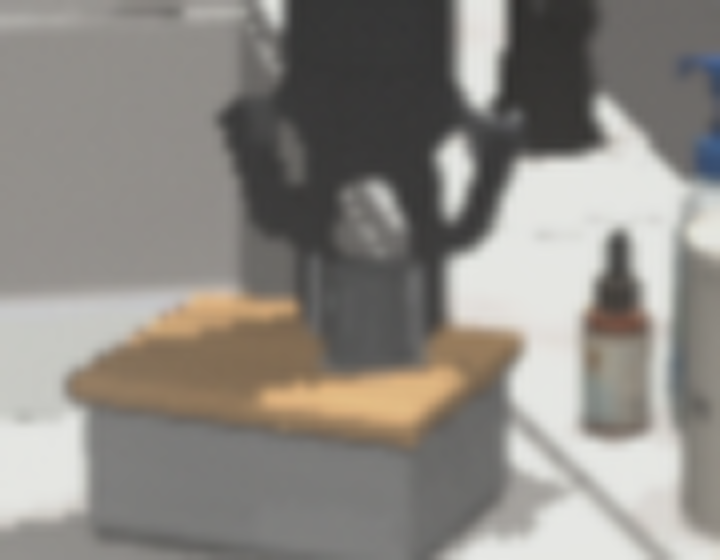

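The cap sits flush on the lid with no gasket visible. Its top is 42.5 mm above the lid, against a cap height of 42 mm. I'm handing in.

```bash
python3 -c "
from bench import robot
print(robot.hand_in())"
```

```text
the job is handed in; nothing more can be done
None
```

I put the wider cap (measured 40.8 mm across) on the tub's stud and pressed it through the click until it sat flush on the lid. I then handed in with the cap still gripped and pushed down.

- **Press:** the force rose about 3 N per mm from roughly 3 mm above the lid, which matches the gasket. It then met a hard stop and held steady at about 20 N down, with about 8 N sideways.
- **Seating:** the wrist camera put the cap's top 42.5 mm above the lid, against 42 mm for fully home. The tool was tilted 0.14°, the cap hadn't slipped in the fingers, and the side view showed no gasket under the cap.
- **Not directly confirmed:** I saw the click only as the cap going past the balls with almost no force left, because the force peak fell between readings. I didn't photograph the other objects again at the end, but the arm met no unexpected contact on the way. The handwheel refused my first rows because fields were missing, and nothing moved.

The robot clock stood at about 9 s of the 40 s allowed, and I viewed 7 pictures. The hand-in gave no verdict.

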